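# Line up the sample jars by size on the bench rail

### The arm

A 6-joint arm with a two-finger parallel gripper is mounted at the origin on the work surface. World frame = base frame: x ahead of the robot, y to its left, z up, the work surface at z = 0. Lengths are in mm, angles in rad, forces in N, time in s.
With the tool pointing down it reaches from about 350 to 875 mm from the base axis. Payload 4.2 kg.
Tool frame: the origin (TCP) lies at the very end of the fingers, on their centre line; the grasp point (between the pads) lies 19 mm behind it; z points along the fingers, y is the line along which they close (so a half turn about z gives the same grasp; the last joint's range is limited). The gripper opens to 85 mm and grips with 20 to 120 N. Pads are 22 mm wide; open, the fingers measure 114 mm over their backs; the gripper's body (76 mm by 85 mm) begins 54 mm behind the grasp point. The pads swing forward as they close: fully open they stand 13 mm farther back than shut.
Start: joints at [0.259, 0.385, 0.008, 0, -1.194, -0.259], TCP at [624.979, 0.025, 231.312] pointing down, gripper open.
Joint ranges: [-3.14, 3.14], [-1.21, 2.06], [-1.07, 1.41], [-3.16, 2.05], [-2.99, -0.16], [-3.1, 3.1]. Speed limits (rad/s): [2.79, 2.79, 3.14, 3.14, 3.14, 3.14].

### API

Orientations are given as a unit quaternion [x, y, z, w].
In Python, from bench import arm gives the robot as it stands.
- The arm moves only by the tool servo_tool, never from a script. Its argument "rows" is a list that holds one entry, the list of rows, each a list of 7 numbers: the finger opening in mm, from 0 to 85.4, then the shift along the tool's x, y, z in mm, then the turn, a rotation vector about the tool's x, y, z in rad. A call has 1 to 10 rows; each row is the pose to reach, as a shift and turn from the pose commanded when the call began, along the tool's axes at that moment; what a row does not reach only later rows make up. A row lasts 1/8 s, in which the tool goes at most 62.5 mm and 10.7 degrees, less where a joint would pass 70% of its speed; a pose out of reach is approached as far as the arm can. A call with a gripper value outside its range is refused whole. The fingers move at their own pace and stop on an object; the grip force is fixed at half the most. Time passes only in rows, so rows that repeat a pose let the fingers close. It gives the time, the measured TCP pose, the force, the opening and the grip force at its end, in the units of the state.
- arm.read_state(): the state, without advancing time (a new reading comes with each control period).
- arm.get_image(name): name is "scene" or "side" or "wrist"; returns the picture (420x560x3 uint8, red, green, blue); there is no depth.
- arm.camera_params(name): a dict with "intrinsics" (3x3 intrinsics, pixels), "D" ([k1, k2, p1, p2, k3] as OpenCV has them; the pictures are not rectified), "R" (3x3) and "t" (3): a world point X has camera coordinates R X + t. Camera axes: x right, y down, z forward; pixel columns grow to the right and rows downward; lengths in mm; the calibration is good to about 2 mm. A picture is of the moment at which its call begins: read the wrist's pose just before it. camera_params takes no time and is no camera call; for the wrist camera it gives the pose at the moment of the call.
- arm.job_done(): hands the job in; it is judged then, once.
The state is a dict: "clock": time; "joints": joint angles; "joint_vel": joint speeds; "joint_efforts": joint torques, N m; "position": TCP position; "ee_rot": TCP orientation; "contact_force": force on the tool from outside, world axes, zero at the start; "wrist_torque": the same for the moment, N m; "gripper_width": finger opening in mm; "grasp_force": force on a finger pad.
Only numpy, scipy, OpenCV 4.12 (cv2) and the standard library are available. Lean on these libraries where they do the work, as an engineer would, in place of code of your own. Each camera call takes 0.05 s, during which the arm holds its last target. There are 200 camera calls.

### The job

Line up the four white jars with blue caps in order of size along the black rail, one standing upright and centred on each yellow ring mark: the largest next to the red end block, then each smaller one in turn, the smallest next to the grey block. Set each jar down gently without dropping or tipping it, and leave the amber glass beaker standing where it is.

Things in the scene. Friction and masses are not known exactly. Their poses are not given: they have to be found in the camera images.
- jar_a: the smallest of four loose straight-sided white plastic jars with blue screw caps and paper labels: an upright cylinder 34 mm in diameter over its whole height of 60 mm (cap included). Origin: centre of its underside; z points up to the cap. At the start it stands on the bench.
- jar_b: the second smallest of four loose straight-sided white plastic jars with blue screw caps and paper labels: an upright cylinder 42 mm in diameter over its whole height of 78 mm (cap included). Origin: centre of its underside; z points up to the cap. At the start it stands on the bench.
- jar_c: the second largest of four loose straight-sided white plastic jars with blue screw caps and paper labels: an upright cylinder 50 mm in diameter over its whole height of 96 mm (cap included). Origin: centre of its underside; z points up to the cap. At the start it stands on the bench.
- jar_d: the largest of four loose straight-sided white plastic jars with blue screw caps and paper labels: an upright cylinder 60 mm in diameter over its whole height of 114 mm (cap included). Origin: centre of its underside; z points up to the cap. At the start it stands on the bench.
- mark_1: yellow ring mark with centre dot, 68 mm across, flat; mark 1 of 4 in a straight row, counted from the robot's left to its right, 95 mm apart. Origin: its centre on the top face of the black rail (460 x 100 mm, fixed), 6 mm above the bench; jars stand on this face. z up, y along the row to the robot's left, x away from the robot. A lip 13 mm above the bench runs along the rail's far side.
- mark_2: yellow ring mark with centre dot, 68 mm across, flat; mark 2 of 4 in a straight row, counted from the robot's left to its right, 95 mm apart. Origin: its centre on the top face of the black rail (460 x 100 mm, fixed), 6 mm above the bench; jars stand on this face. z up, y along the row to the robot's left, x away from the robot. A lip 13 mm above the bench runs along the rail's far side.
- mark_3: yellow ring mark with centre dot, 68 mm across, flat; mark 3 of 4 in a straight row, counted from the robot's left to its right, 95 mm apart. Origin: its centre on the top face of the black rail (460 x 100 mm, fixed), 6 mm above the bench; jars stand on this face. z up, y along the row to the robot's left, x away from the robot. A lip 13 mm above the bench runs along the rail's far side.
- mark_4: yellow ring mark with centre dot, 68 mm across, flat; mark 4 of 4 in a straight row, counted from the robot's left to its right, 95 mm apart. Origin: its centre on the top face of the black rail (460 x 100 mm, fixed), 6 mm above the bench; jars stand on this face. z up, y along the row to the robot's left, x away from the robot. A lip 13 mm above the bench runs along the rail's far side.
- red_end: fixed red end block, 88 x 30 mm and 18 mm high, lying on one end of the rail, its centre 67.5 mm beyond the centre of the mark next to it (either mark_1 or mark_4); a like grey block lies at the other end. Origin: centre of its underside; axes as those of the marks.
- beaker: loose empty amber glass beaker, 52 mm across the rim and 60 mm high, standing among the jars; not to be moved. Origin: centre of its underside, z up. Near it and the jars there is also low clutter lying on the bench (two flat dishes, a marker pen, a packet of slides), none higher than 15 mm.
Mind the look-alikes: they are no part of the job. Leave any purple or turquoise look-alike of the jar_b alone. What is shaped like the jar_c but brown or turquoise is not meant.

How it is judged (in metres and radians):
At the end, for the whole second after the job is handed in: Each jar stands on the rail, upright (within 0.1 rad), released and at rest, its centre within 14 mm of the centre of its mark; counted from the mark beside the red block the order is jar_d, jar_c, jar_b, jar_a (((horizontal distance between red_end and mark_1 below 0.11 m and horizontal distance between jar_a and mark_4 below 0.014 m and horizontal distance between jar_b and mark_3 below 0.014 m and horizontal distance between jar_c and mark_2 below 0.014 m and horizontal distance between jar_d and mark_1 below 0.014 m) or (horizontal distance between red_end and mark_4 below 0.11 m and horizontal distance between jar_a and mark_1 below 0.014 m and horizontal distance between jar_b and mark_2 below 0.014 m and horizontal distance between jar_c and mark_3 below 0.014 m and horizontal distance between jar_d and mark_4 below 0.014 m)) and angle between each of jar_a, jar_b, jar_c, jar_d's own z axis and vertical below 0.1 rad and height (world z) of each of jar_a, jar_b, jar_c, jar_d below 0.011 m and linear speed of each of jar_a, jar_b, jar_c, jar_d below 0.02 m/s and contact force between each of jar_a, jar_b, jar_c, jar_d and the fingers below 0.1 N); the robot touches nothing.
It fails at once if the glass beaker is moved by more than 20 mm (distance of beaker from where it was at the start of the episode above 0.02 m).
It fails at once if a jar or the beaker is tipped over (angle between any of jar_a, jar_b, jar_c, jar_d, beaker's own z axis and vertical above 0.6 rad).
It fails at once if a jar is let go and falls from more than about 30 mm instead of being set down ((height (world z) of jar_a above 0.025 m and linear speed of jar_a above 0.35 m/s and contact force between jar_a and anything else below 0.05 N) or (height (world z) of jar_b above 0.025 m and linear speed of jar_b above 0.35 m/s and contact force between jar_b and anything else below 0.05 N) or (height (world z) of jar_c above 0.025 m and linear speed of jar_c above 0.35 m/s and contact force between jar_c and anything else below 0.05 N) or (height (world z) of jar_d above 0.025 m and linear speed of jar_d above 0.35 m/s and contact force between jar_d and anything else below 0.05 N)).
It also fails if it takes over 115 s, if anything falls off the work surface, if the arm or the gripper's body presses on something with over 40 N, if the wrist force passes 120 N, or if a joint passes its speed limit or range.

## Working session

There is one attempt and no reset: what is moved stays moved. The work goes in short steps, Python scripts to look and compute and a tool call to move; the robot and the scene stay as the last step left them, time stands still between calls to the robot, and variables do not carry over. Pictures are saved under pics/ and viewed, at most 14 in all, crops included, and the job is handed in when it is done.

Besides the shell and the picture viewer there is one more tool, called by a JSON object that holds its "op" and its "data". servo_tool: Moves the arm, as the interface text tells. Its arguments: {"type":"object","properties":{"rows":{"type":"array"}},"required":["rows"]}

```bash
mkdir -p pics; cat > h.py <<'E'
import numpy as np, cv2, json
from bench import arm
def snap(n,f):
    p=arm.camera_params(n); im=np.array(arm.get_image(n)); cv2.imwrite('pics/'+f,im[:,:,::-1])
    np.savez('pics/'+f+'.npz',**{k:np.array(v) for k,v in p.items() if k in('intrinsics','D','R','t')}); return im
def ray(f,uv):
    p=np.load('pics/'+f+'.npz'); x=cv2.undistortPoints(np.array([[uv]],float),p['intrinsics'],p['D'])[0,0]
    R=p['R'];t=p['t'].ravel(); return -R.T@t, R.T@np.array([x[0],x[1],1])
def at(f,uv,z):
    c,d=ray(f,uv); return (c+d*(z-c[2])/d[2]).round(1)
def proj(f,X):
    p=np.load('pics/'+f+'.npz'); return cv2.projectPoints(np.array(X,float).reshape(-1,3),cv2.Rodrigues(p['R'])[0],p['t'].ravel(),p['intrinsics'],p['D'])[0][:,0].round(1)
E
python3 - <<'E'
from h import *
for n in('scene','side','wrist'):
    snap(n,n+'0.png'); p=arm.camera_params(n); R=np.array(p['R']); print(n,(-R.T@np.array(p['t']).ravel()).round(),R[2].round(2))
a=[cv2.imread(f'pics/{n}0.png') for n in('scene','side')]
print(arm.read_state())
E
```

```text
scene [ 894. -716.  661.] [-0.39  0.69 -0.61]
side [ 431. 1014. 1083.] [ 0.05 -0.71 -0.7 ]
wrist [626. -75. 373.] [-0.    0.29 -0.96]
{'clock': 0.15, 'joints': array([ 2.58635087e-01,  3.85354193e-01,  6.96198327e-03, -3.61641181e-04,
       -1.19400345e+00, -2.58622439e-01]), 'joint_vel': array([ 0.00087136, -0.00307126,  0.00571162,  0.0016296 , -0.00118957,
       -0.00094446]), 'joint_efforts': array([-6.03353892e-04, -3.92678475e+01,  1.88581592e+01,  4.18858320e+00,
       -3.39302780e-03,  5.70479813e-06]), 'position': array([6.24565635e+02, 4.11917335e-02, 2.30495690e+02]), 'ee_rot': array([-7.07063876e-01,  7.07149212e-01,  5.47323819e-04, -6.06758137e-04]), 'contact_force': array([-0.4917175 , -0.08869579,  0.3853495 ]), 'wrist_torque': array([ 0.00997708, -0.01269307,  0.00337101]), 'grasp_force': 0.0, 'gripper_width': 85.66603443932772}
```

View pics/scene0.png

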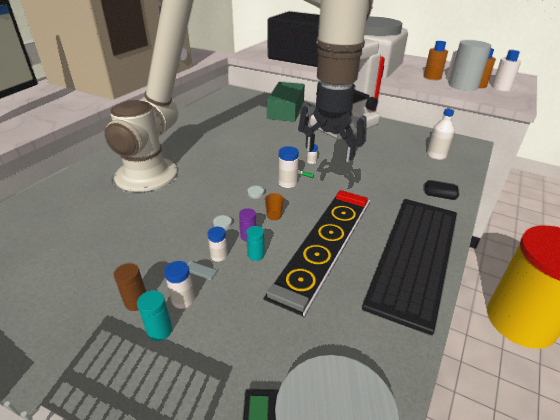

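View pics/side0.png

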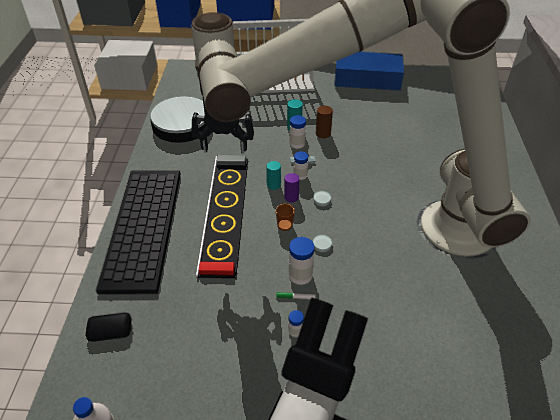

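View pics/wrist0.png

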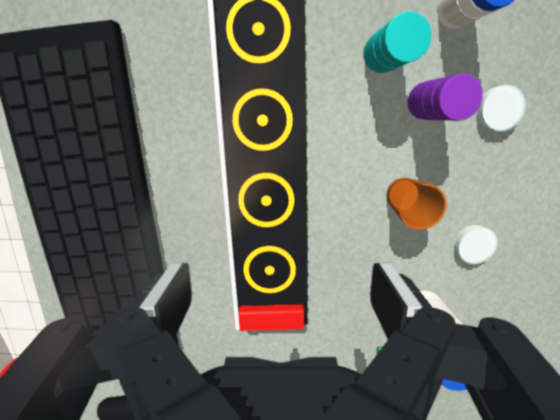

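The scene and side views show four white jars with blue caps:
- Largest (d): scene (288,167), side (302,262).
- Small (a): scene (313,155), side (296,318).
- b-size: scene (217,244), side (301,160).
- c-size: scene (179,285), side (298,130).

These could be mistaken for them:
- Purple b at scene (248,225).
- Turquoise b at (256,243).
- Brown c at (130,287).
- Turquoise c at (155,315).
- Background bottles at (440,135) and (508,70).

The amber beaker is at (275,207). The red end is at (350,198), on the +y side.

```bash
python3 - <<'E'
from h import *
st=arm.read_state()
print('tcp',proj('side0.png',st['position']),proj('scene0.png',st['position']))
for f in('scene0.png','side0.png'):
    h=cv2.cvtColor(cv2.imread('pics/'+f),cv2.COLOR_BGR2HSV)
    m=cv2.inRange(h,(105,140,60),(122,255,255)); n,l,s,c=cv2.connectedComponentsWithStats(m)
    print(f,[(c[i].round(1).tolist(),s[i].tolist()) for i in range(1,n) if s[i,4]>25])
# marks by wrist and scene : yellow
for f in('scene0.png','side0.png','wrist0.png'):
    h=cv2.cvtColor(cv2.imread('pics/'+f),cv2.COLOR_BGR2HSV)
    m=cv2.inRange(h,(20,130,120),(35,255,255)); n,l,s,c=cv2.connectedComponentsWithStats(m)
    for i in range(1,n):
        if s[i,4]<30 or s[i,2]>90: continue
        cs,_=cv2.findContours((l==i).astype(np.uint8),cv2.RETR_EXTERNAL,cv2.CHAIN_APPROX_NONE)
        if len(cs[0])<5: continue
        e=cv2.fitEllipse(cs[0]); print(f,np.round(e[0],1),s[i].tolist(),at(f,e[0],6))
a=cv2.imread('pics/scene0.png')[130:345,100:380]; b=cv2.imread('pics/side0.png')[90:350,200:360]
a=cv2.resize(a,None,fx=2,fy=2,interpolation=2); b=cv2.resize(b,None,fx=1.5,fy=1.5,interpolation=2)
H=max(a.shape[0],b.shape[0]); o=np.zeros((H,800,3),np.uint8); o[:a.shape[0],:560]=a; o[:b.shape[0],560:560+b.shape[1]]=b[:,:240]; cv2.imwrite('pics/crop.png',o)
E
```

```text
tcp [[224.2 153.9]] [[328.4 160.7]]
scene0.png [([3.6, 9.2], [0, 5, 9, 9, 66]), ([439.7, 45.4], [435, 41, 11, 10, 89]), ([490.6, 53.2], [488, 49, 6, 10, 28]), ([512.4, 55.2], [506, 50, 13, 11, 97]), ([448.3, 112.1], [444, 109, 10, 7, 56]), ([314.4, 148.1], [311, 144, 7, 8, 27]), ([288.2, 153.1], [279, 146, 20, 15, 234]), ([216.2, 233.8], [208, 227, 17, 15, 214]), ([176.4, 271.4], [164, 261, 25, 22, 428])]
side0.png [([173.9, 12.9], [156, 0, 36, 28, 870]), ([245.1, 8.9], [216, 0, 55, 21, 998]), ([370.2, 69.5], [335, 51, 69, 39, 1969]), ([297.5, 121.2], [290, 115, 16, 14, 169]), ([300.7, 156.8], [294, 151, 14, 13, 138]), ([301.4, 247.7], [289, 237, 25, 23, 453]), ([296.0, 317.3], [289, 310, 15, 16, 185]), ([81.9, 406.8], [73, 397, 19, 21, 289])]
scene0.png [343.  212.9] [331, 206, 25, 15, 110] [638.  121.9   6. ]
scene0.png [330.7 232.1] [318, 224, 26, 17, 127] [641.1  26.8   6. ]
scene0.png [316.5 254.1] [303, 245, 28, 19, 150] [644.  -68.5   6. ]
scene0.png [528.1 307.8] [488, 259, 72, 90, 4474] [1118.     7.6    6. ]
scene0.png [300.3 279.5] [286, 269, 30, 22, 186] [ 647.3 -163.9    6. ]
side0.png [229.  176.7] [218, 169, 23, 16, 111] [ 647.3 -161.4    6. ]
side0.png [226.1 198.8] [215, 191, 24, 17, 119] [644.2 -66.8   6. ]
side0.png [222.8 223.1] [211, 214, 25, 19, 138] [641.5  28.1   6. ]
side0.png [219.2 249.6] [207, 240, 26, 20, 156] [638.6 123.    6. ]
wrist0.png [258.   28.8] [226, 0, 65, 64, 1253] [ 649.2 -163.7    6. ]
wrist0.png [257.9  28.3] [252, 22, 13, 14, 146] [ 649.3 -164.2    6. ]
wrist0.png [262.  119.1] [232, 88, 61, 63, 1258] [646.1 -69.9   6. ]
wrist0.png [262.  119.9] [256, 114, 13, 13, 120] [646.1 -69.    6. ]
wrist0.png [265.8 199.5] [238, 172, 57, 56, 1032] [642.8  25.1   6. ]
wrist0.png [265.9 200.2] [261, 195, 11, 11, 100] [642.8  26.    6. ]
wrist0.png [269.2 269.1] [243, 245, 53, 49, 850] [639.7 120.    6. ]
wrist0.png [269.1 269.7] [264, 265, 11, 10, 85] [639.7 121.    6. ]
```

View pics/crop.png

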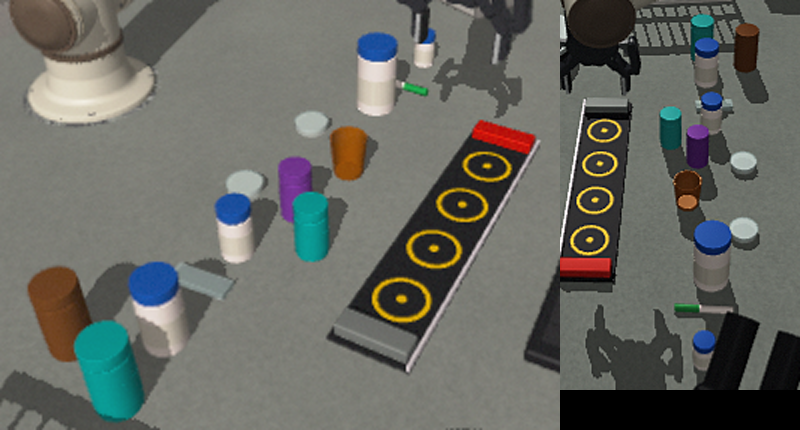

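The crop confirms the choice: four white bodies with blue caps, and purple, turquoise and brown decoys beside them. The mark spacing comes out at 95 mm, as given, and the red block is at mark_1. Next I triangulate the caps.

```bash
python3 - <<'E'
from h import *
C={'d':((288.2,153.1),(301.4,247.7),114),'a':((314.4,148.1),(296,317.3),60),'b':((216.2,233.8),(300.7,156.8),78),'c':((176.4,271.4),(297.5,121.2),96),
'beaker':((274.5,200),(285,213),60),'purp':((247.5,214),(291,180),78),'turqb':((256,232),(273.5,168),78),'brown':((128,272),(324,112),96),'turqc':((153,299),(295,105),96)}
for k,(p,q,h) in C.items():
    c1,d1=ray('scene0.png',p);c2,d2=ray('side0.png',q)
    s=np.linalg.lstsq(np.c_[d1,-d2],c2-c1,rcond=None)[0]; X1=c1+s[0]*d1;X2=c2+s[1]*d2
    print(k,((X1+X2)/2).round(),'gap',np.linalg.norm(X1-X2).round(1),'z=h-6',at('scene0.png',p,h-6),at('side0.png',q,h-6))
E
```

```text
d [424. 189. 106.] gap 0.9 z=h-6 [425.2 184.7 108. ] [424.1 190.9 108. ]
a [434. 350.  53.] gap 7.4 z=h-6 [439.  347.9  54. ] [430.9 348.8  54. ]
b [ 434. -188.   71.] gap 1.0 z=h-6 [ 434.4 -189.6   72. ] [ 434.3 -186.6   72. ]
c [ 448. -340.   87.] gap 1.7 z=h-6 [ 449. -342.   90.] [ 448.6 -335.7   90. ]
beaker [471.  24.  51.] gap 0.0 z=h-6 [472.6  20.4  54. ] [470.4  26.8  54. ]
purp [457. -87.  71.] gap 3.3 z=h-6 [456.5 -88.2  72. ] [458.9 -84.8  72. ]
turqb [ 511. -135.   70.] gap 0.0 z=h-6 [ 512.3 -136.8   72. ] [ 511.  -132.9   72. ]
brown [ 365. -393.   88.] gap 3.4 z=h-6 [ 364.2 -393.6   90. ] [ 366.2 -388.4   90. ]
turqc [ 459. -420.   91.] gap 0.6 z=h-6 [ 458.9 -419.8   90. ] [ 459.2 -422.4   90. ]
```

Tool axes are x = −Y, y = −X, z = −Z in the world frame. First the arm goes above jar_d at (424,188).

{"op": "servo_tool", "data": {"rows": [[[85,-31,33,0,0,0,0],[85,-78,84,0,0,0,0],[85,-125,134,0,0,0,0],[85,-165,176,0,0,0,0],[85,-188,201,0,0,0,0],[85,-188,201,0,0,0,0],[85,-188,201,40,0,0,0],[85,-188,201,65,0,0,0],[85,-188,201,80,0,0,0],[85,-188,201,80,0,0,0]]]}}

```text
clock: 1.4
position: [423.9, 186.9, 150.1]
ee_rot: [-0.707, 0.708, 0.0, -0.002]
contact_force: [-0.8, 0.0, 0.2]
gripper_width: 85.0
grasp_force: 0.0
```

```bash
python3 - <<'E'
from h import *
snap('wrist','w1.png');print(arm.read_state()['position'])
X=[[424+30*np.cos(t),188+30*np.sin(t),114] for t in np.linspace(0,6.28,60)]
im=cv2.imread('pics/w1.png')
for u in proj('w1.png',X): cv2.circle(im,tuple(int(v) for v in u),1,(0,255,0),-1)
cv2.imwrite('pics/w1b.png',im)
E
```

```text
[424.44331071 187.4878258  151.07545342]
```

View pics/w1b.png

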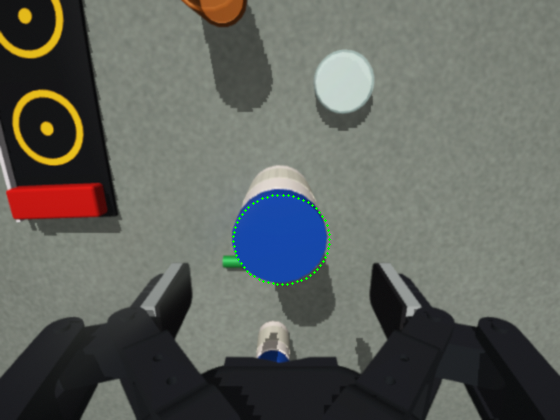

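The projected 60 mm circle fits jar_d's cap at (281,238) to within about 2 mm. Now I descend to z = 62 and grip.

{"op": "servo_tool", "data": {"rows": [[[85,0,0,30,0,0,0],[85,0,0,55,0,0,0],[85,0,0,75,0,0,0],[85,0,0,89,0,0,0],[85,0,0,89,0,0,0],[52,0,0,89,0,0,0],[52,0,0,89,0,0,0],[52,0,0,89,0,0,0],[52,0,0,89,0,0,0],[52,0,0,89,0,0,0]]]}}

```text
clock: 2.7
position: [424.9, 188.7, 63.6]
ee_rot: [0.707, -0.707, 0.0, -0.001]
contact_force: [-0.3, 0.2, 5.8]
gripper_width: 58.8
grasp_force: 64.6
```

Gripped. Lift and carry to mark_1.

{"op": "servo_tool", "data": {"rows": [[[52,0,0,-15,0,0,0],[52,0,0,-35,0,0,0],[52,4,-15,-50,0,0,0],[52,13,-45,-55,0,0,0],[52,26,-85,-55,0,0,0],[52,40,-128,-55,0,0,0],[52,53,-170,-55,0,0,0],[52,62,-200,-55,0,0,0],[52,66,-215,-55,0,0,0],[52,66,-215,-55,0,0,0]]]}}

```text
clock: 3.95
position: [638.8, 121.4, 115.8]
ee_rot: [-0.706, 0.708, 0.001, -0.001]
contact_force: [0.3, 0.1, -3.1]
gripper_width: 59.3
grasp_force: 65.4
```

{"op": "servo_tool", "data": {"rows": [[[52,0,0,12,0,0,0],[52,0,0,26,0,0,0],[52,0,0,37,0,0,0],[52,0,0,44,0,0,0],[52,0,0,47,0,0,0],[52,0,0,49,0,0,0],[52,0,0,49,0,0,0]]]}}

```text
clock: 4.82
position: [639.0, 122.0, 69.7]
ee_rot: [0.707, -0.707, 0.0, -0.0]
contact_force: [-3.3, -0.1, 4.7]
gripper_width: 59.0
grasp_force: 65.9
```

Contact felt. Open, then rise.

{"op": "servo_tool", "data": {"rows": [[[70,0,0,0,0,0,0],[85,0,0,0,0,0,0],[85,0,0,0,0,0,0],[85,0,0,0,0,0,0],[85,0,0,-15,0,0,0],[85,0,0,-45,0,0,0],[85,0,0,-80,0,0,0],[85,0,0,-100,0,0,0],[85,0,0,-100,0,0,0]]]}}

```text
clock: 5.95
position: [640.3, 122.5, 171.5]
ee_rot: [0.707, -0.707, 0.001, -0.003]
contact_force: [1.1, 1.3, -1.0]
gripper_width: 84.9
grasp_force: 0.0
```

{"op": "servo_tool", "data": {"rows": [[[85,-25,23,0,0,0,0],[85,-65,60,0,0,0,0],[85,-105,97,0,0,0,0],[85,-145,134,0,0,0,0],[85,-185,170,0,0,0,0],[85,-213,195,10,0,0,0],[85,-227,208,30,0,0,0],[85,-227,208,50,0,0,0],[85,-227,208,58,0,0,0],[85,-227,208,58,0,0,0]]]}}

```text
clock: 7.2
position: [430.9, 348.5, 109.6]
ee_rot: [-0.707, 0.707, -0.0, -0.001]
contact_force: [0.4, -0.5, 0.5]
gripper_width: 85.1
grasp_force: 0.0
```

```bash
python3 - <<'E'
from h import *
snap('wrist','w2.png');print(arm.read_state()['position'])
im=cv2.imread('pics/w2.png')
for u in proj('w2.png',[[431+17*np.cos(t),349+17*np.sin(t),60] for t in np.linspace(0,6.28,50)]): cv2.circle(im,tuple(int(v) for v in u),1,(0,255,0),-1)
cv2.imwrite('pics/w2b.png',im)
h=cv2.cvtColor(cv2.imread('pics/w2.png'),cv2.COLOR_BGR2HSV); m=cv2.inRange(h,(105,140,60),(122,255,255)); n,l,s,c=cv2.connectedComponentsWithStats(m)
print([(s[i].tolist(),at('w2.png',c[i],60)) for i in range(1,n) if s[i,4]>100])
E
```

```text
[431.27905575 348.83639907 110.33605411]
[([254, 203, 50, 51, 1985], array([432.7, 345.2,  60. ]))]
```

View pics/w2b.png

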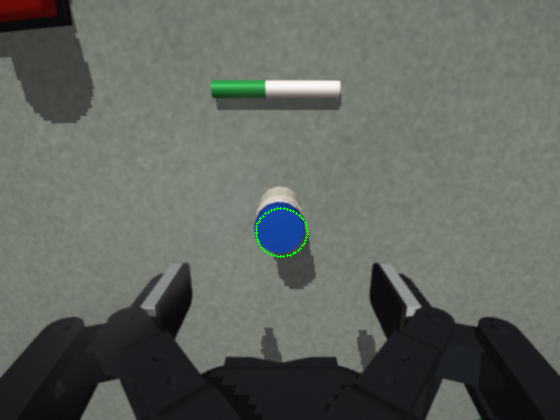

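The blue blob is at (280,229), about 2 mm short of the guess in y. Shift 2 mm, descend to z = 22 and grip.

{"op": "servo_tool", "data": {"rows": [[[85,2,0,30,0,0,0],[85,2,0,55,0,0,0],[85,2,0,76,0,0,0],[85,2,0,88,0,0,0],[85,2,0,88,0,0,0],[26,2,0,88,0,0,0],[26,2,0,88,0,0,0],[26,2,0,88,0,0,0],[26,2,0,88,0,0,0],[26,2,0,88,0,0,0]]]}}

```text
clock: 8.5
position: [431.4, 347.6, 23.2]
ee_rot: [0.707, -0.707, -0.0, -0.001]
contact_force: [-0.4, 0.5, 4.6]
gripper_width: 32.7
grasp_force: 59.5
```

{"op": "servo_tool", "data": {"rows": [[[26,0,0,-20,0,0,0],[26,0,0,-55,0,0,0],[26,0,0,-95,0,0,0],[26,20,-8,-120,0,0,0],[26,60,-25,-130,0,0,0],[26,105,-45,-130,0,0,0],[26,150,-64,-130,0,0,0],[26,195,-83,-130,0,0,0],[26,235,-100,-130,0,0,0],[26,255,-109,-130,0,0,0]]]}}

```text
clock: 9.75
position: [540.0, 89.9, 151.7]
ee_rot: [-0.706, 0.708, 0.0, -0.001]
contact_force: [-0.8, -0.1, -0.9]
gripper_width: 32.7
grasp_force: 59.5
```

{"op": "servo_tool", "data": {"rows": [[[26,25,-11,0,0,0,0],[26,65,-28,0,0,0,0],[26,110,-47,0,0,0,0],[26,155,-66,0,0,0,0],[26,200,-85,0,0,0,0],[26,237,-100,0,0,0,0],[26,255,-108,0,0,0,0],[26,255,-108,35,0,0,0],[26,255,-108,75,0,0,0],[26,255,-108,90,0,0,0]]]}}

```text
clock: 11.0
position: [646.0, -162.3, 59.2]
ee_rot: [-0.707, 0.707, 0.002, -0.002]
contact_force: [-0.7, -0.4, -0.2]
gripper_width: 32.9
grasp_force: 59.6
```

{"op": "servo_tool", "data": {"rows": [[[26,0,0,10,0,0,0],[26,0,0,20,0,0,0],[26,0,0,27,0,0,0],[26,0,0,31,0,0,0],[26,0,0,33,0,0,0],[26,0,0,34,0,0,0],[26,0,0,34,0,0,0]]]}}

```text
clock: 11.88
position: [648.2, -163.0, 29.2]
ee_rot: [0.707, -0.707, 0.0, -0.0]
contact_force: [-1.1, 0.7, 3.0]
gripper_width: 33.0
grasp_force: 59.9
```

{"op": "servo_tool", "data": {"rows": [[[50,0,0,0,0,0,0],[75,0,0,0,0,0,0],[75,0,0,0,0,0,0],[75,0,0,0,0,0,0],[75,0,0,-15,0,0,0],[75,0,0,-45,0,0,0],[85,0,0,-85,0,0,0],[85,0,0,-115,0,0,0],[85,0,0,-130,0,0,0]]]}}

```text
clock: 13.0
position: [648.9, -163.1, 161.6]
ee_rot: [0.707, -0.707, 0.002, -0.001]
contact_force: [0.1, -0.2, 0.1]
gripper_width: 85.0
grasp_force: 0.0
```

{"op": "servo_tool", "data": {"rows": [[[85,3,25,0,0,0,0],[85,8,70,0,0,0,0],[85,14,120,0,0,0,0],[85,20,170,0,0,0,0],[85,24,204,0,0,0,0],[85,24,214,15,0,0,0],[85,24,214,30,0,0,0],[85,24,214,40,0,0,0],[85,24,214,40,0,0,0]]]}}

```text
clock: 14.12
position: [433.5, -186.9, 117.6]
ee_rot: [-0.707, 0.707, 0.001, -0.001]
contact_force: [0.3, 1.1, -0.5]
gripper_width: 85.0
grasp_force: 0.0
```

```bash
python3 - <<'E'
from h import *
snap('wrist','w3.png');print(arm.read_state()['position'])
im=cv2.imread('pics/w3.png')
for u in proj('w3.png',[[434+21*np.cos(t),-188+21*np.sin(t),78] for t in np.linspace(0,6.28,50)]): cv2.circle(im,tuple(int(v) for v in u),1,(0,255,0),-1)
cv2.imwrite('pics/w3b.png',im)
h=cv2.cvtColor(cv2.imread('pics/w3.png'),cv2.COLOR_BGR2HSV); m=cv2.inRange(h,(105,140,60),(122,255,255)); n,l,s,c=cv2.connectedComponentsWithStats(m)
print([(s[i].tolist(),at('w3.png',c[i],78)) for i in range(1,n) if s[i,4]>100])
E
```

```text
[ 434.06882928 -187.00126355  118.14697492]
[([229, 0, 41, 6, 144], array([ 451.1, -318.9,   78. ])), ([247, 199, 64, 65, 3302], array([ 435.7, -191.8,   78. ])), ([0, 235, 21, 44, 661], array([ 618.1, -172.7,   78. ]))]
```

View pics/w3b.png

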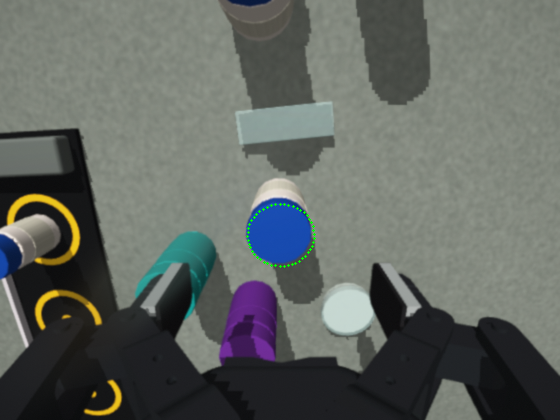

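The circle fits jar_b at (280,233) within about 3 mm, and jar_a stands on ring 4. The fingers clear the purple and turquoise decoys. Descend to z = 35 and grip.

{"op": "servo_tool", "data": {"rows": [[[85,2,-1,28,0,0,0],[85,2,-1,53,0,0,0],[85,2,-1,73,0,0,0],[85,2,-1,83,0,0,0],[85,2,-1,83,0,0,0],[34,2,-1,83,0,0,0],[34,2,-1,83,0,0,0],[34,2,-1,83,0,0,0],[34,2,-1,83,0,0,0],[34,2,-1,83,0,0,0]]]}}

```text
clock: 15.42
position: [435.5, -189.1, 36.2]
ee_rot: [0.707, -0.707, 0.001, -0.0]
contact_force: [-1.2, 0.0, 6.1]
gripper_width: 40.9
grasp_force: 60.2
```

{"op": "servo_tool", "data": {"rows": [[[34,0,0,-20,0,0,0],[34,0,0,-60,0,0,0],[34,0,0,-100,0,0,0],[34,-10,-18,-120,0,0,0],[34,-30,-52,-120,0,0,0],[34,-54,-93,-120,0,0,0],[34,-78,-135,-120,0,0,0],[34,-101,-175,-120,0,0,0],[34,-117,-203,-120,0,0,0],[34,-121,-210,-120,0,0,0]]]}}

```text
clock: 16.68
position: [645.8, -66.8, 154.0]
ee_rot: [0.707, -0.707, -0.001, 0.0]
contact_force: [-0.7, 0.1, -0.9]
gripper_width: 40.7
grasp_force: 60.8
```

{"op": "servo_tool", "data": {"rows": [[[34,0,0,20,0,0,0],[34,0,0,50,0,0,0],[34,0,0,80,0,0,0],[34,0,0,100,0,0,0],[34,0,0,108,0,0,0],[34,0,0,112,0,0,0],[34,0,0,114,0,0,0],[34,0,0,114,0,0,0]]]}}

```text
clock: 17.68
position: [645.5, -68.0, 42.3]
ee_rot: [0.707, -0.707, 0.001, -0.001]
contact_force: [0.2, 0.2, 0.7]
gripper_width: 40.9
grasp_force: 60.9
```

{"op": "servo_tool", "data": {"rows": [[[55,0,0,0,0,0,0],[80,0,0,0,0,0,0],[80,0,0,0,0,0,0],[80,0,0,0,0,0,0],[80,0,0,-15,0,0,0],[80,0,0,-45,0,0,0],[85,0,0,-85,0,0,0],[85,0,0,-115,0,0,0],[85,0,0,-130,0,0,0]]]}}

```text
clock: 18.8
position: [645.9, -68.0, 174.6]
ee_rot: [0.707, -0.707, 0.002, -0.002]
contact_force: [0.5, 0.7, -0.6]
gripper_width: 84.9
grasp_force: 0.0
```

{"op": "servo_tool", "data": {"rows": [[[85,30,22,0,0,0,0],[85,70,51,0,0,0,0],[85,115,83,0,0,0,0],[85,160,116,0,0,0,0],[85,205,149,0,0,0,0],[85,245,178,0,0,0,0],[85,271,196,5,0,0,0],[85,271,196,20,0,0,0],[85,271,196,30,0,0,0],[85,271,196,30,0,0,0]]]}}

```text
clock: 20.05
position: [448.9, -337.9, 139.9]
ee_rot: [0.708, -0.707, -0.001, 0.001]
contact_force: [-0.2, 0.4, 0.4]
gripper_width: 85.0
grasp_force: 0.0
```

```bash
python3 - <<'E'
from h import *
snap('wrist','w4.png');print(arm.read_state()['position'])
im=cv2.imread('pics/w4.png')
for u in proj('w4.png',[[449+25*np.cos(t),-339+25*np.sin(t),96] for t in np.linspace(0,6.28,50)]): cv2.circle(im,tuple(int(v) for v in u),1,(0,255,0),-1)
cv2.imwrite('pics/w4b.png',im)
h=cv2.cvtColor(cv2.imread('pics/w4.png'),cv2.COLOR_BGR2HSV); m=cv2.inRange(h,(105,140,60),(122,255,255)); n,l,s,c=cv2.connectedComponentsWithStats(m)
print([(s[i].tolist(),at('w4.png',c[i],96)) for i in range(1,n) if s[i,4]>100])
E
```

```text
[ 449.41384417 -338.16086557  140.72911234]
[([242, 190, 76, 75, 4491], array([ 450.2, -343.4,   96. ]))]
```

View pics/w4b.png

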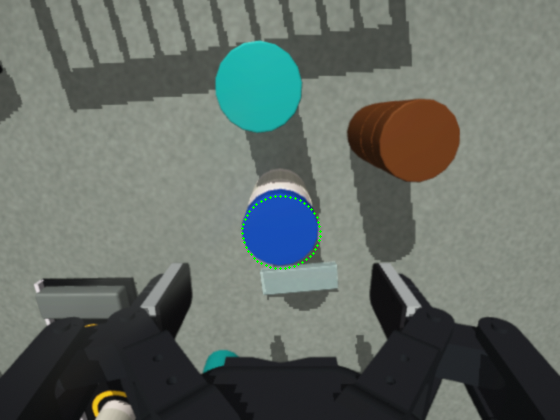

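The circle fits jar_c at (281,229), about 2 mm off in y. Brown (418,140) and turquoise (259,86) are clear of the fingers. Descend to z = 48 and grip.

{"op": "servo_tool", "data": {"rows": [[[85,2,0,30,0,0,0],[85,2,0,58,0,0,0],[85,2,0,80,0,0,0],[85,2,0,93,0,0,0],[85,2,0,93,0,0,0],[42,2,0,93,0,0,0],[42,2,0,93,0,0,0],[42,2,0,93,0,0,0],[42,2,0,93,0,0,0],[42,2,0,93,0,0,0]]]}}

```text
clock: 21.35
position: [449.7, -341.4, 49.6]
ee_rot: [0.707, -0.707, 0.001, -0.0]
contact_force: [-0.8, 1.5, 7.4]
gripper_width: 49.0
grasp_force: 61.9
```

{"op": "servo_tool", "data": {"rows": [[[42,0,0,-20,0,0,0],[42,0,0,-60,0,0,0],[42,0,0,-100,0,0,0],[42,-20,-11,-120,0,0,0],[42,-55,-29,-120,0,0,0],[42,-95,-50,-120,0,0,0],[42,-135,-71,-120,0,0,0],[42,-170,-90,-120,0,0,0],[42,-187,-98,-120,0,0,0]]]}}

```text
clock: 22.48
position: [547.2, -152.2, 167.5]
ee_rot: [0.708, -0.707, -0.001, 0.0]
contact_force: [0.5, 0.2, -2.5]
gripper_width: 48.8
grasp_force: 62.4
```

{"op": "servo_tool", "data": {"rows": [[[42,-20,-11,0,0,0,0],[42,-55,-29,0,0,0,0],[42,-95,-50,0,0,0,0],[42,-135,-71,0,0,0,0],[42,-167,-88,0,0,0,0],[42,-180,-95,0,0,0,0],[42,-180,-95,0,0,0,0],[42,-180,-95,25,0,0,0],[42,-180,-95,55,0,0,0],[42,-180,-95,75,0,0,0]]]}}

```text
clock: 23.72
position: [640.5, 24.2, 92.0]
ee_rot: [-0.706, 0.708, 0.001, -0.001]
contact_force: [0.8, 0.7, -1.1]
gripper_width: 48.3
grasp_force: 62.4
```

{"op": "servo_tool", "data": {"rows": [[[42,0,0,13,0,0,0],[42,0,0,25,0,0,0],[42,0,0,33,0,0,0],[42,0,0,37,0,0,0],[42,0,0,39,0,0,0],[42,0,0,39,0,0,0]]]}}

```text
clock: 24.48
position: [642.1, 26.0, 55.6]
ee_rot: [0.707, -0.707, 0.0, -0.0]
contact_force: [-3.2, -0.5, 3.8]
gripper_width: 49.0
grasp_force: 62.6
```

Contact felt at mark_2. Release, rise and check.

{"op": "servo_tool", "data": {"rows": [[[65,0,0,0,0,0,0],[82,0,0,0,0,0,0],[82,0,0,0,0,0,0],[82,0,0,0,0,0,0],[82,0,0,-15,0,0,0],[82,0,0,-50,0,0,0],[85,0,0,-95,0,0,0],[85,0,0,-140,0,0,0],[85,0,0,-160,0,0,0],[85,0,0,-160,0,0,0]]]}}

```text
clock: 25.72
position: [643.0, 26.2, 217.6]
ee_rot: [0.707, -0.707, 0.002, -0.003]
contact_force: [1.0, -0.4, -0.5]
gripper_width: 85.2
grasp_force: 0.0
```

{"op": "servo_tool", "data": {"rows": [[[85,-20,25,-20,0,0,0],[85,-40,70,-50,0,0,0],[85,-40,115,-60,0,0,0],[85,-40,150,-60,0,0,0],[85,-40,150,-60,0,0,0],[85,-40,150,-60,0,0,0]]]}}

```text
clock: 26.48
position: [492.0, 66.0, 273.8]
ee_rot: [0.707, -0.707, -0.0, 0.0]
contact_force: [0.8, 0.2, 1.3]
gripper_width: 85.0
grasp_force: 0.0
```

```bash
python3 - <<'E'
from h import *
M=[(639.3,121.5),(642.3,26.7),(645,-68.2),(648,-163.3)]; D=[(60,114),(50,96),(42,78),(34,60)]
o=[]
for f,y0,x0 in(('scene',150,230),('side',130,150)):
    im=snap(f,f+'9.png'); im=cv2.resize(cv2.imread(f'pics/{f}9.png'),None,fx=4,fy=4,interpolation=2)
    for (x,y),(d,h) in zip(M,D):
        for z in(6,6+h):
            for u in proj(f+'9.png',[[x+d/2*np.cos(t),y+d/2*np.sin(t),z] for t in np.linspace(0,6.28,60)]): cv2.circle(im,tuple(int(v*4+2) for v in u),1,(0,255,0),-1)
    o.append(im[y0*4:y0*4+600,x0*4:x0*4+560][:, :400] if f=='side' else im[y0*4:y0*4+600,(x0+40)*4:(x0+40)*4+400])
cv2.imwrite('pics/fin.png',np.hstack(o))
E
```

```text
(no output)
```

View pics/fin.png

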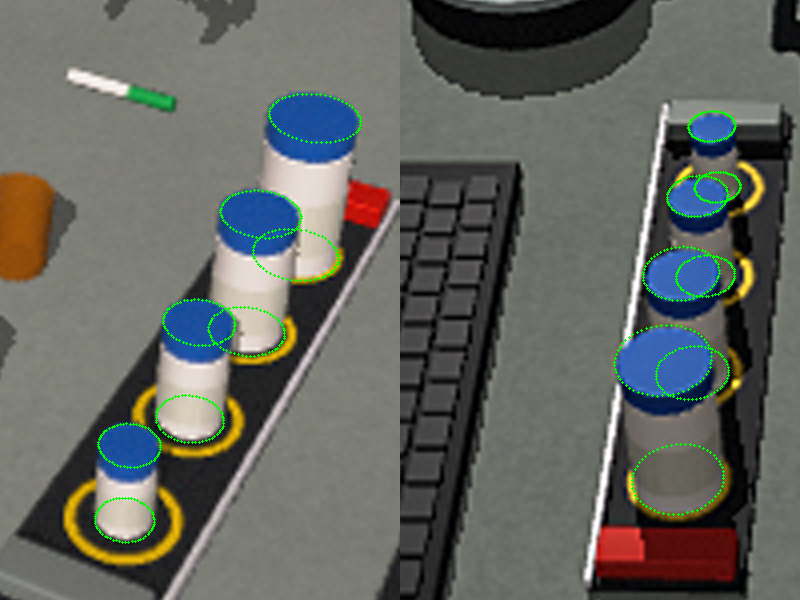

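All four jars stand upright within about 3 mm of their predicted outlines, in the order d, c, b, a from the red block. The beaker is untouched, so I'm handing the job in.

```bash
python3 -c "
from bench import arm
print(arm.job_done())"
```

```text
the job is handed in; nothing more can be done
None
```

I lined up the jars d, c, b, a from the red block on marks 1 to 4, all upright and within about 3 mm of their marks in the final pictures. The beaker was left untouched, and I handed the job in at about 27 s; no verdict came back.

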